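# Refit the filter in the clay-dust unit

## Robot

A 6-joint arm with a two-finger parallel gripper is mounted at the origin on the work surface. World frame = base frame: x ahead of the robot, y to its left, z up, the work surface at z = 0. Lengths are in mm, angles in degrees, forces in N, time in s.
With the tool pointing down it reaches from about 350 to 850 mm from the base axis. Payload 8.1 kg.
Tool frame: the origin (TCP) lies at the very end of the fingers, on their centre line; the grasp point (between the pads) lies r.tcp_to_grasp behind it (r.tcp_to_grasp is the distance from the TCP to the grasp point, in mm); z points along the fingers, y is the line along which they close (so a half turn about z gives the same grasp; the last joint's range is limited). The gripper opens to 85 mm and grips with 20 to 120 N. Pads are 22 mm wide; open, the fingers measure 114 mm over their backs; the gripper's body (76 mm by 85 mm) begins 54 mm behind the grasp point. The pads swing forward as they close: fully open they stand 13 mm farther back than shut.
Start: joints at [-69.809, 7.471, 85.268, -0, 87.261, -4.893], TCP at [254.389, -543.408, 231.292] pointing down, gripper open.
Joint ranges: [-169.43, 169.43], [-51.17, 129.36], [1.28, 143.12], [-76.62, 256.62], [0, 156.53], [-152.29, 152.29]. Speed limits (degrees/s): [136.94, 136.94, 159.86, 180, 180, 180].

## Interface

Orientations are given as [roll, pitch, yaw] about the fixed x, y, z axes, in that order (R = Rz(yaw) Ry(pitch) Rx(roll)).
In Python, from bench import r gives the robot as it stands.
- The arm moves only by the shell command python3 -m handwheel 'ROWS' [OPENING] [FORCE]. ROWS is JSON, a list of rows, each a list of 4 numbers: the shift along the tool's x, y, z in m, then the turn about the tool's z in degrees. A call has 1 to 10 rows; each row shifts and turns the commanded pose from where the row before left it, along the tool's axes as they then stand; what a row does not reach is not made up. A row lasts 1/10 s, in which the tool goes at most 50 mm and 8.59 degrees, less where a joint would pass 70% of its speed; a pose out of reach is approached as far as the arm can. A call is refused whole if a number of a shift passes 0.05 or a number of a turn 8.59, either way. A call with a gripper value outside its range is refused whole. OPENING is the finger opening in m, from 0 to 0.0854, set as the call begins (- or left out, the last holds). The fingers move at their own pace and stop on an object; FORCE is the grip in N (left out, the last holds). Time passes only in rows, so rows that do not move let the fingers close. It gives the time, the measured TCP pose, the force, the opening and the grip force at its end, in the units of the state.
- r.sense(): the state, without advancing time (a new reading comes with each control period).
- r.snapshot(name): name is "side" or "top"; returns the picture (420x560x3 uint8, red, green, blue); there is no depth.
- r.camera_params(name): a dict with "fx", "fy", "cx", "cy" (pixels), "D" ([k1, k2, p1, p2, k3] as OpenCV has them; the pictures are not rectified), "R" (3x3) and "t" (3): a world point X has camera coordinates R X + t. Camera axes: x right, y down, z forward; pixel columns grow to the right and rows downward; lengths in mm; the calibration is good to about 2 mm. A picture is of the moment at which its call begins. camera_params takes no time and is no camera call.
- r.hand_in(): hands the job in; it is judged then, once.
The state is a dict: "time": time; "joint_pos": joint angles; "qd": joint speeds; "joint_efforts": joint torques, N m; "tool_pos": TCP position; "tcp_rot": TCP orientation; "ft_force": force on the tool from outside, world axes, zero at the start; "wrist_torque": the same for the moment, N m; "finger_gap": finger opening in mm; "grip_force": force on a finger pad.
Only numpy, scipy, OpenCV 4.12 (cv2) and the standard library are available. Lean on these libraries where they do the work, as an engineer would, in place of code of your own. Each camera call takes 0.05 s, during which the arm holds its last target. There are 200 camera calls.

## Task

Put the cleaned filter back into the top of the dust unit: hook its thin tongue all the way under the steel lip while the handle end is still raised, then swing that end down and press until it is flat in its seat and the spring catch has snapped out over the frame, and let go. Feel your way gently, never forcing the filter against the unit, and leave the other things on the table where they are.

Things in the scene. Friction and masses are not known exactly. Their poses are not given: they have to be found in the camera images.
- unit: the dust unit: low grey sheet-steel box fixed to the table, 345 mm (its x) by 240 mm (y) by 97 mm high, an open filter seat in its top, a hose stub at its +x end to x = 205 mm. Origin: on the table, under the middle of the seat's central place; x points from the spring-catch end to the lip end, z up. The seat is a steel pan screwed down through slots: see unit_seat.
- unit_seat (a point): unit frame (0, 0, 85) mm, at ledge height. The seat pan (ledge, walls, lip and catch, all one) is fixed anywhere within 14 mm of its central place along the unit's x: the poses do not show where, so feel or see it. With the pan central: end walls at x = -111 and +131 mm, side walls at y = +-92.5 mm, bevelled at the top; ledge 14 mm wide, but 60 mm at the lip end; below it, open to z = 13 mm.
- unit_lip (a point): middle of the lower inner edge of the retaining lip with the pan central, unit frame (119.5, 0, 94) mm; axes as the unit. The lip is a folded steel strip 3 mm thick, underside 9 mm above the ledge, reaching 11.5 mm over the seat from its +x end wall, over the whole width. Lip, catch and filter frame are light sheet metal: pushed together with more than 30 N in all they bend.
- unit_catch (a point): lower edge of the spring catch's nose when out, with the pan central, unit frame (-105.5, 0, 98.5) mm, 5.5 mm inside the seat's -x wall; axes as the unit. The catch is a 40 mm wide bent steel strip, flat underneath; above the tip its face slopes up and back (7 mm back in 14 mm of height), so an edge coming down pushes it back. Top at height 114 mm; guide blocks beside it to 103 mm.
- catch (a joint): travel of the spring catch in metres: 0 = nose fully out, growing to 0.009 as it is pushed back towards the unit's -x. Its spring pushes with 4 N when out, 7 N when 6 mm back. With friction, about 6 to 12 N straight down on the handle brings the filter's edge past it; it then snaps out over the frame.
- filter: the filter cassette: aluminium frame 220 mm (its x) by 180 mm (y) by 12 mm thick round off-white pleated media, 0.2 to 0.3 kg, lying handle up. Origin: middle of the frame's underside; z out of the handle side. Seated, it lies on the ledge, its axes along the unit's, its top level with the unit's (97 mm), with 2 mm of play along x in all and 2.5 mm each way along y.
- filter_handle (a point): middle of the black bow handle's bar, filter frame (-40, 0, 38) mm; axes as the filter. The bar is 10 mm thick (along x), 84 mm long (along y), from z = 29 to 47 mm, free underneath (17 mm above the frame) between its two end feet.
- filter_tongue (a point): middle of the tongue's far lower edge, filter frame (130, 0, 0) mm; axes as the filter. The tongue is a flat strip 5 mm thick (z = 0 to 5 mm), 150 mm wide, sticking 20 mm out of the frame's +x end. It goes fully under the lip only while the filter is tilted less than about 0.3 rad, catch end high.
- filter_front (a point): middle of the upper edge of the frame's other end, the one the catch holds, filter frame (-110, 0, 12) mm; axes as the filter.
- greenware: unfired clay beaker, 74 mm wide at the rim, 90 mm high; origin under its centre.
- strip: grey slab strip, 220 (x) x 24 x 10 mm, lying flat; origin under its centre.
- brush: flat brush, 175 mm along x, 16 mm high, lying; origin under its middle.
- rib: flat wooden rib, 122 mm along x (from -50 to +72 mm), 45 mm wide, 6 mm thick; origin on its underside.

How it is judged:
By the outcome, as a careful person would: the job done as asked, in the order asked, and still so for the second after the job is handed in, with the robot touching nothing.
It also fails if it takes over 72 s, if anything falls off the work surface, if the arm or the gripper's body presses on something with over 40 N, if the wrist force passes 120 N, or if a joint passes its speed limit or range.

## Working session

There is one attempt and no reset: what is moved stays moved. The work goes in short steps, Python scripts to look and compute and a shell command to move; the robot and the scene stay as the last step left them, time stands still between calls to the robot, and variables do not carry over. Pictures are saved under pics/ and viewed, at most 10 in all, crops included, and the job is handed in when it is done.

```bash
ls; mkdir -p pics
python3 - <<'E'
from bench import r
import cv2
for n in("side","top"):
    cv2.imwrite(f"pics/{n}0.png",r.snapshot(n)[:,:,::-1]); p=r.camera_params(n)
    print(n,{k:(v if not hasattr(v,'round') else v) for k,v in p.items()})
s=r.sense(); print(s, r.tcp_to_grasp)
E
```

```text
pics
side {'fx': 426.50195645420433, 'fy': 426.50195645420433, 'cx': 277.68646446183897, 'cy': 206.26425946283857, 'D': array([-0.0515774,  0.       ,  0.       ,  0.       ,  0.       ]), 'R': array([[-0.74237183, -0.66975689, -0.0176005 ],
       [-0.3328282 ,  0.39145799, -0.85789628],
       [ 0.5814718 , -0.63102009, -0.51352136]]), 't': array([367.27152834, 270.99416588, 944.55024181])}
top {'fx': 542.9839079414588, 'fy': 542.9839079414588, 'cx': 277.19457902608184, 'cy': 210.78117822982207, 'D': array([-0.17701454,  0.        ,  0.        ,  0.        ,  0.        ]), 'R': array([[ 1.37693609e-02, -9.99904790e-01,  9.03519465e-04],
       [-9.89180429e-01, -1.37536579e-02, -1.46057922e-01],
       [ 1.46056442e-01,  1.11738046e-03, -9.89275628e-01]]), 't': array([ -23.40430482,  521.5505782 , 1392.97152224])}
{'time': 0.1, 'joint_pos': array([-6.98082638e+01,  7.51177932e+00,  8.53238293e+01, -1.76196651e-03,
        8.72606278e+01, -4.89382484e+00]), 'qd': array([-0.02049899, -0.02426888, -0.12451919,  0.09589536, -0.05247575,
       -0.02120706]), 'joint_efforts': array([ 1.34499860e-03, -5.70949173e+01, -5.01943231e+01, -2.45233559e-04,
        8.06281896e-03, -1.15199614e-04]), 'tool_pos': array([ 254.2137253 , -542.93699046,  230.33134619]), 'tcp_rot': array([-1.79903964e+02, -6.45648750e-03,  2.50856413e+01]), 'ft_force': array([ 0.12534313,  0.98434406, -0.1334997 ]), 'wrist_torque': array([ 0.01599034, -0.00897215,  0.00144565]), 'grip_force': 0.0, 'finger_gap': 85.44774684611785} 18.700000000000003
```

View pics/side0.png

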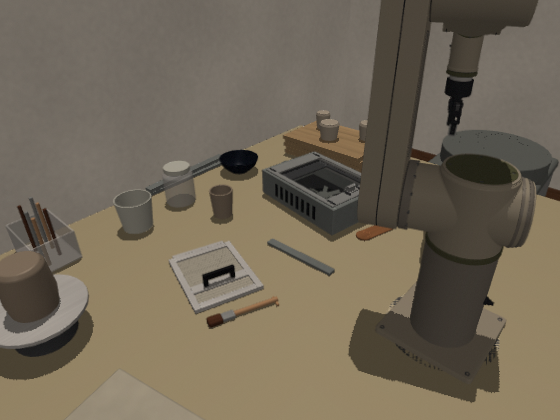

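View pics/top0.png

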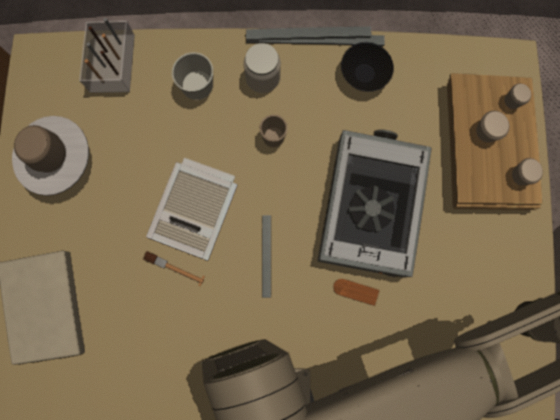

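The side view shows the filter at about (215,272) with its black handle at (219,275), and the unit at (322,190). In the top view the filter is at (193,210) with its tongue up at (210,170) and its handle at (184,225). The unit is at (377,203), with the hose stub at (385,134) and the catch at (369,253). Both x axes point roughly along world +x.

The tool can't tilt, so I plan to let the handle bar cam inside slightly opened pads. The tongue side is heavier, so it will hang low.

```bash
cat > h.py <<'E'
import numpy as np, cv2
from bench import r
def ray(n,uv):
    p=r.camera_params(n);K=np.array([[p['fx'],0,p['cx']],[0,p['fy'],p['cy']],[0,0,1]])
    q=cv2.undistortPoints(np.array(uv,float).reshape(-1,1,2),K,p['D'])[:,0]
    d=np.c_[q,np.ones(len(q))]@p['R']; return -p['R'].T@p['t'],d
def plane(n,uv,z):
    c,d=ray(n,uv); return c+d*((z-c[2])/d[:,2])[:,None]
def proj(n,X):
    p=r.camera_params(n);K=np.array([[p['fx'],0,p['cx']],[0,p['fy'],p['cy']],[0,0,1]])
    return cv2.projectPoints(np.array(X,float).reshape(-1,3),cv2.Rodrigues(p['R'])[0],p['t'],K,p['D'])[0][:,0]
def two(a,b):
    c1,d1=ray("top",[a]);c2,d2=ray("side",[b]);d1=d1[0]/np.linalg.norm(d1);d2=d2[0]/np.linalg.norm(d2)
    s=np.linalg.lstsq(np.c_[d1,-d2],c2-c1,rcond=None)[0];P,Q=c1+s[0]*d1,c2+s[1]*d2
    return (P+Q)/2,np.linalg.norm(P-Q)
E
python3 - <<'E'
from h import *
im=cv2.imread("pics/top0.png");hsv=cv2.cvtColor(im,cv2.COLOR_BGR2HSV)
print(hsv[185,175],hsv[172,205],hsv[200,330],hsv[215,250], hsv[145,385],hsv[225,184])
a=cv2.resize(im[150:270,135:250],None,fx=5,fy=5,interpolation=cv2.INTER_CUBIC)
b=cv2.resize(im[120:285,315:440],None,fx=3.6,fy=3.6,interpolation=cv2.INTER_CUBIC)
cv2.imwrite("pics/a.png",a);cv2.imwrite("pics/b.png",b)
# dark handle
m=((hsv[...,2]<45)).astype(np.uint8);m[:210]=0;m[240:]=0;m[:,:160]=0;m[:,210:]=0
n,l,s,c=cv2.connectedComponentsWithStats(m);print(s,c)
E
```

```text
[ 17  56 137] [ 14  23 167] [30 25 61] [ 20  95 142] [ 20  21 144] [18 41 62]
[[     0      0    560    420 235148]
 [   171    218     29     12     52]] [[279.52088472 209.49688281]
 [185.05769231 223.59615385]]
```

View pics/a.png

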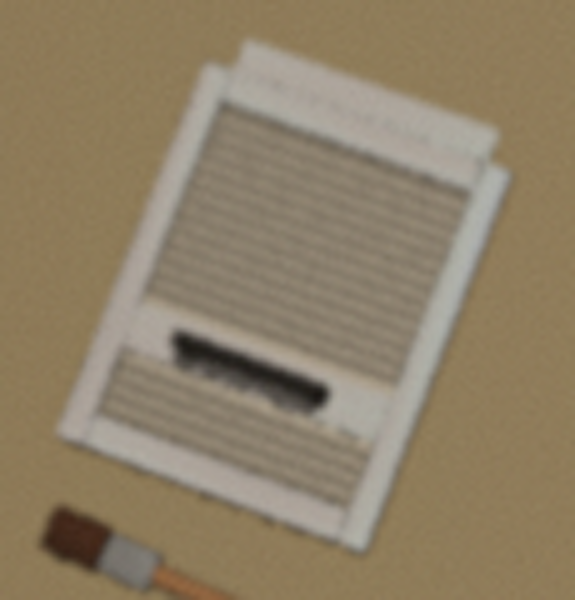

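View pics/b.png

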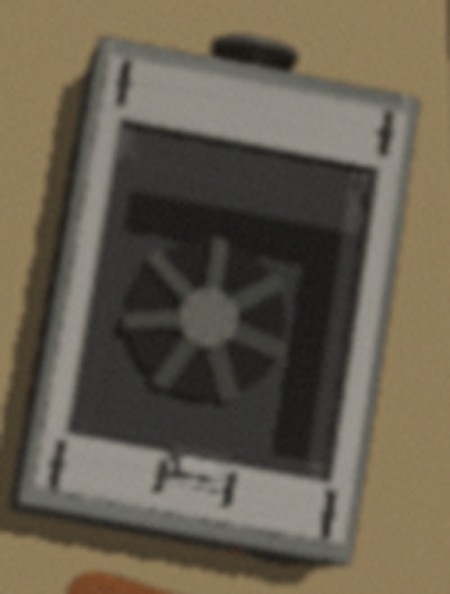

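Crop a shows the filter's frame corners at (205,66), (510,174), (60,435), (362,550), with the tongue at the top and the bar from (172,340) to (328,395). Crop b shows the unit's outer corners at (103,40), (417,98), (17,505), (350,562). The seat opening has the lip edge from (120,123) to (375,168) and the rear edge from (70,433) to (330,480). The catch is at about (195,480).

Run:
```python
from h import *
np.set_printoptions(precision=1,suppress=True)
def A(p,s=5,o=(135,150)): return (np.array(p,float)+.5)/s-.5+np.array(o)
f=plane("top",A([(205,66),(510,174),(60,435),(362,550)]),12)
print("frame",f[:,:2].tolist())
L=lambda p,q:np.linalg.norm((p-q)[:2]); ang=lambda p,q:np.degrees(np.arctan2(*(q-p)[1::-1]))
print("sizes",L(f[0],f[1]),L(f[2],f[3]),L(f[0],f[2]),L(f[1],f[3]),"ang",ang(f[2],f[0]),ang(f[3],f[1]),ang(f[1],f[0])-90,ang(f[3],f[2])-90)
fc=f.mean(0);print("centre",fc)
b=plane("top",A([(175,338),(326,393)]),47);print("bar",b,b.mean(0),L(*b),ang(b[1],b[0])-90)
# side view: handle centroid
B=lambda p:A(p,3.6,(315,120))
u=plane("top",B([(103,40),(417,98),(17,505),(350,562)]),97)
print("unit",u,L(u[0],u[1]),L(u[2],u[3]),L(u[0],u[2]),L(u[1],u[3]),ang(u[2],u[0]),ang(u[3],u[1]),ang(u[1],u[0])-90,ang(u[3],u[2])-90,u.mean(0))
s=plane("top",B([(120,123),(375,168),(70,433),(330,480)]),97)
print("seat",s,L(s[0],s[1]),L(s[2],s[3]),L(s[0],s[2]),L(s[1],s[3]),ang(s[2],s[0]),ang(s[3],s[1]),ang(s[1],s[0])-90,ang(s[3],s[2])-90,s.mean(0))
h=plane("top",B([(258,45)]),60);print("hose",h)
```

```text
frame [[654.7806059319851, 264.149876848831], [596.3868770113729, 94.75656395128692], [450.4936795759532, 334.75591975644596], [391.80545603982654, 168.8095522778442]]
sizes 179.17567366040294 176.01847761291853 216.1443072927593 217.57160404526667 ang -19.066272294732343 -19.898897555077383 -19.020237601252845 -19.476536850614238
centre [523.4 215.6  12. ]
bar [[499.5 266.9  47. ]
 [471.7 185.7  47. ]] [485.6 226.3  47. ] 85.83114617095988 -18.945716989466064
unit [[ 725.9 -185.1   97. ]
 [ 687.9 -415.1   97. ]
 [ 390.5 -123.4   97. ]
 [ 352.6 -357.5   97. ]] 233.12677339908618 237.21331670549264 341.0737529483967 340.2163593938431 -10.432960850058942 -9.74754162887716 -9.3941205251935 -9.199005349423288 [ 539.2 -270.3   97. ]
seat [[ 664.3 -196.8   97. ]
 [ 634.9 -381.9   97. ]
 [ 441.1 -160.2   97. ]
 [ 409.9 -344.    97. ]] 187.47264783796146 186.3512123929793 226.10428455340366 228.11918604930392 -9.304063340120937 -9.585949545051879 -9.020832735834645 -9.637786668292264 [ 537.6 -270.7   97. ]
hose [[ 736. -306.   60.]]
```

Run:
```python
import cv2
im=cv2.imread("pics/side0.png")
a=cv2.resize(im[140:240,255:375],None,fx=6,fy=6,interpolation=cv2.INTER_CUBIC)
cv2.imwrite("pics/c.png",a)
```

```text
(no output)
```

View pics/c.png

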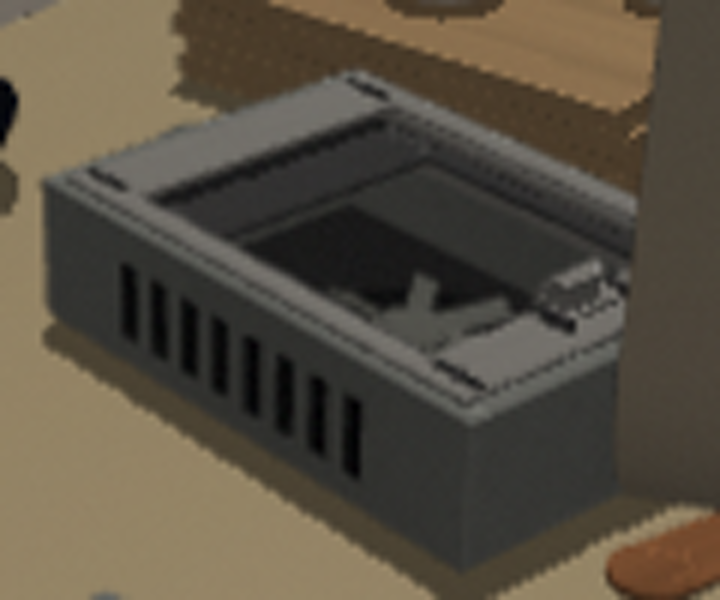

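Measured results:

| Item | Position (mm) | Yaw | Check |
|---|---|---|---|
| Filter handle bar | (485.6, 227.5) | -19.2° | frame 217x178, bar 86 long |
| Seat pan origin | (533, -270) | -9.4° | opening 227 by 187 |

Crop c shows the catch at (580,285), clear of the opening, and the lip edge at about (270,165). The sizes agree with those given, so I'm moving to the handle.

```bash
cat >> h.py <<'E'
def tool(target,yaw=None):
    "world target of TCP -> shift in tool axes (mm) and turn (deg)"
    from scipy.spatial.transform import Rotation as Ro
    s=r.sense();R=Ro.from_euler('xyz',s['tcp_rot'],degrees=True)
    d=R.inv().apply(np.array(target)-s['tool_pos'])
    return d.round(1), None if yaw is None else round(s['tcp_rot'][2]-yaw,1)
E
python3 -m handwheel '[[0.0315,-0.0352,0,0],[0.0315,-0.0352,0,0],[0.0315,-0.0352,0,0],[0.0315,-0.0352,0,0],[0.0315,-0.0352,0,0],[0.0315,-0.0352,0,0],[0.0315,-0.0352,0,0],[0.0315,-0.0352,0,0],[0.0315,-0.0352,0,0],[0.0315,-0.0352,0,0]]' 0.045 30
python3 -m handwheel '[[0.0315,-0.0352,0,0],[0.0315,-0.0352,0,0],[0.0315,-0.0352,0,0],[0.0315,-0.0352,0,0],[0.0315,-0.0352,0,0],[0.0315,-0.0352,0,0],[0.0315,-0.0352,0,0]]'
python3 -m handwheel '[[0,0,0.01,-7.6],[0,0,0.02,-7.6],[0,0,0.02,-7.6],[0,0,0.02,-7.6],[0,0,0.02,-7.6],[0,0,0.02,-7.7],[0,0,0,0],[0,0,0,0]]'
python3 -c "
from h import *
print(tool((485.6,227.5,20),70.8))"
```

```text
time: 1.1
tool_pos: [390.4, -89.2, 231.1]
tcp_rot: [180.0, -0.0, 25.1]
ft_force: [1.7, -0.3, 0.7]
finger_gap: 44.7
grip_force: 0.0
time: 1.8
tool_pos: [485.6, 227.6, 230.9]
tcp_rot: [180.0, 0.0, 25.1]
ft_force: [1.0, -0.5, 0.3]
finger_gap: 45.2
grip_force: 0.0
time: 2.6
tool_pos: [485.3, 225.4, 121.1]
tcp_rot: [-179.9, 0.1, 70.6]
ft_force: [0.2, -0.4, -0.1]
finger_gap: 44.9
grip_force: 0.0
(array([  2.2,  -0.3, 101.1]), np.float64(-0.2))
```

```bash
python3 -m handwheel '[[0.002,0,0.02,-0.2],[0,0,0.02,0],[0,0,0.02,0],[0,0,0.02,0],[0,0,0.013,0],[0,0,0.006,0],[0,0,0,0]]' 
python3 -m handwheel '[[0,0,0,0],[0,0,0,0],[0,0,0,0],[0,0,0,0]]' 0.013 20
python3 -m handwheel '[[0,0,0,0],[0,0,0,0],[0,0,0,0]]' 0.005 20
```

```text
time: 3.3
tool_pos: [486.3, 227.5, 22.3]
tcp_rot: [-180.0, 0.0, 70.9]
ft_force: [-0.0, 0.2, -0.3]
finger_gap: 45.5
grip_force: 0.0
time: 3.7
tool_pos: [486.7, 227.6, 22.9]
tcp_rot: [180.0, -0.0, 71.0]
ft_force: [-0.4, -0.3, -0.1]
finger_gap: 12.9
grip_force: 0.0
time: 4.0
tool_pos: [486.7, 227.6, 22.8]
tcp_rot: [180.0, -0.0, 71.0]
ft_force: [-1.9, 0.3, 6.8]
finger_gap: 9.4
grip_force: 20.7
```

```bash
python3 -m handwheel '[[0,0,0,0],[0,0,-0.003,0],[0,0,-0.003,0],[0,0,-0.003,0],[0,0,-0.003,0],[0,0,-0.004,0],[0,0,-0.004,0],[0,0,-0.005,0],[0,0,-0.005,0],[0,0,0,0]]' 0.0125 20
python3 - <<'E'
from h import *
for n,b in(("side",(190,330,150,290)),):
    cv2.imwrite("pics/d.png",cv2.resize(r.snapshot(n)[b[0]:b[1],b[2]:b[3],::-1],None,fx=4,fy=4,interpolation=cv2.INTER_CUBIC))
E
```

```text
time: 5.0
tool_pos: [487.1, 227.7, 53.4]
tcp_rot: [179.9, -0.1, 71.0]
ft_force: [0.2, -0.3, 0.0]
finger_gap: 12.4
grip_force: 0.0
```

View pics/d.png

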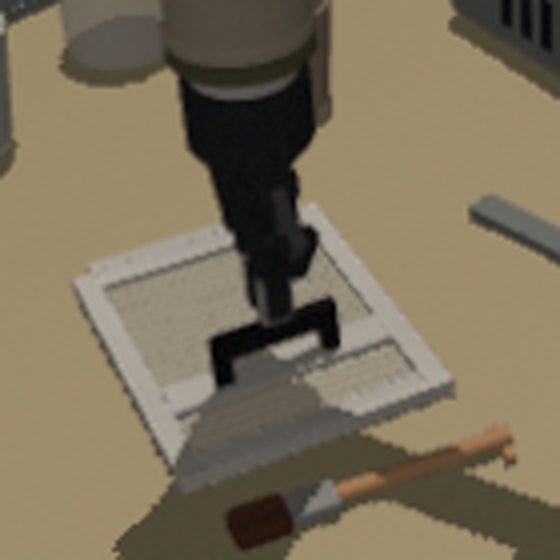

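The picture shows the filter still flat, with the fingertips just above the bar at about (270,315), so it slipped out when loosened while level. Next I'll grip, lift level, and then loosen in small steps so the weight jams the tilted bar.

```bash
python3 -m handwheel '[[0,0,0.015,0],[0,0,0.012,0],[0,0,0.004,0],[0,0,0,0]]' 0.018 20
python3 -m handwheel '[[0,0,0,0],[0,0,0,0],[0,0,0,0],[0,0,-0.006,0],[0,0,-0.006,0],[0,0,-0.006,0],[0,0,-0.006,0],[0,0,0,0]]' 0.005 20
python3 -m handwheel '[[0,0,0,0]]' 0.0098
python3 -m handwheel '[[0,0,0,0]]' 0.0102
python3 -m handwheel '[[0,0,0,0]]' 0.0106
python3 -m handwheel '[[0,0,0,0]]' 0.011
python3 -c "
from h import *
print(r.sense()['wrist_torque'])
cv2.imwrite('pics/e.png',cv2.resize(r.snapshot('side')[190:330,150:290,::-1],None,fx=4,fy=4,interpolation=cv2.INTER_CUBIC))"
```

```text
time: 5.45
tool_pos: [484.8, 226.9, 19.2]
tcp_rot: [-179.8, 0.1, 71.0]
ft_force: [-0.2, -1.0, 0.2]
finger_gap: 18.2
grip_force: 0.0
time: 6.25
tool_pos: [487.4, 227.9, 46.9]
tcp_rot: [179.9, -0.1, 71.0]
ft_force: [0.1, 0.5, -1.8]
finger_gap: 9.9
grip_force: 23.9
time: 6.35
tool_pos: [486.6, 227.6, 45.7]
tcp_rot: [180.0, -0.0, 71.0]
ft_force: [0.7, 0.3, -2.0]
finger_gap: 9.6
grip_force: 9.1
time: 6.45
tool_pos: [486.0, 227.4, 45.0]
tcp_rot: [-180.0, 0.0, 71.0]
ft_force: [0.7, 0.0, -2.9]
finger_gap: 10.3
grip_force: 4.2
time: 6.55
tool_pos: [486.3, 227.4, 45.1]
tcp_rot: [-180.0, 0.0, 71.0]
ft_force: [0.3, 0.5, -0.1]
finger_gap: 10.6
grip_force: 0.0
time: 6.65
tool_pos: [486.5, 227.5, 45.4]
tcp_rot: [180.0, -0.0, 71.0]
ft_force: [0.2, -0.0, -0.3]
finger_gap: 10.9
grip_force: 0.0
[0.02728146 0.02643501 0.00129916]
```

View pics/e.png

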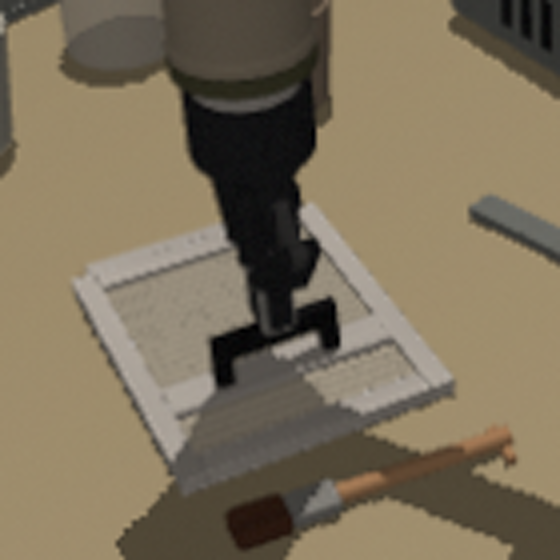

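The picture shows the filter flat again: with a deep grip the jam force was only about 4 N, so it slipped. A shallow grip near the top of the bar shortens the lever, which raises the jam force and the friction. I'll test that next.

```bash
python3 -m handwheel '[[0,0,0.007,0],[0,0,0,0],[0,0,0,0]]' 0.013 60
python3 -m handwheel '[[0,0,0,0],[0,0,0,0],[0,0,0,0],[0,0,-0.006,0],[0,0,-0.007,0],[0,0,-0.007,0],[0,0,0,0],[0,0,0,0]]' 0.005 60
python3 -m handwheel '[[0,0,0,0],[0,0,0,0]]' 0.0095
python3 -m handwheel '[[0,0,0,0],[0,0,0,0]]' 0.0098
python3 -m handwheel '[[0,0,0,0],[0,0,0,0]]' 0.0101
```

```text
time: 7.0
tool_pos: [486.0, 227.3, 37.8]
tcp_rot: [-180.0, 0.0, 71.0]
ft_force: [0.6, 1.1, 0.2]
finger_gap: 12.8
grip_force: 0.0
time: 7.8
tool_pos: [486.7, 227.6, 58.8]
tcp_rot: [180.0, -0.0, 71.0]
ft_force: [-0.5, -0.3, -2.4]
finger_gap: 7.8
grip_force: 59.9
time: 8.0
tool_pos: [486.0, 227.3, 57.9]
tcp_rot: [-180.0, 0.0, 71.0]
ft_force: [-0.1, 0.3, -3.0]
finger_gap: 10.0
grip_force: 12.8
time: 8.2
tool_pos: [486.2, 227.4, 58.0]
tcp_rot: [-180.0, 0.0, 71.0]
ft_force: [1.1, -0.5, -2.3]
finger_gap: 10.1
grip_force: 8.8
time: 8.4
tool_pos: [486.3, 227.5, 58.2]
tcp_rot: [-180.0, 0.0, 71.0]
ft_force: [1.0, -0.1, -2.2]
finger_gap: 10.3
grip_force: 7.6
```

```bash
python3 -m handwheel '[[0,0,0,0],[0,0,0,0]]' 0.0104
python3 -m handwheel '[[0,0,0,0],[0,0,0,0]]' 0.0106
python3 - <<'E'
from h import *
for n in("side","top"):
    im=r.snapshot(n)[:,:,::-1]; cv2.imwrite(f"pics/f{n}.png",im)
a=cv2.imread("pics/fside.png")[190:330,150:290]
cv2.imwrite("pics/f.png",cv2.resize(a,None,fx=4,fy=4,interpolation=cv2.INTER_CUBIC))
E
```

```text
time: 8.6
tool_pos: [486.4, 227.5, 58.4]
tcp_rot: [180.0, -0.0, 71.0]
ft_force: [-0.3, 0.0, -2.3]
finger_gap: 10.6
grip_force: 6.1
time: 8.8
tool_pos: [486.4, 227.5, 58.3]
tcp_rot: [180.0, -0.0, 71.0]
ft_force: [-0.5, 0.0, -1.8]
finger_gap: 10.6
grip_force: 3.4
```

View pics/f.png

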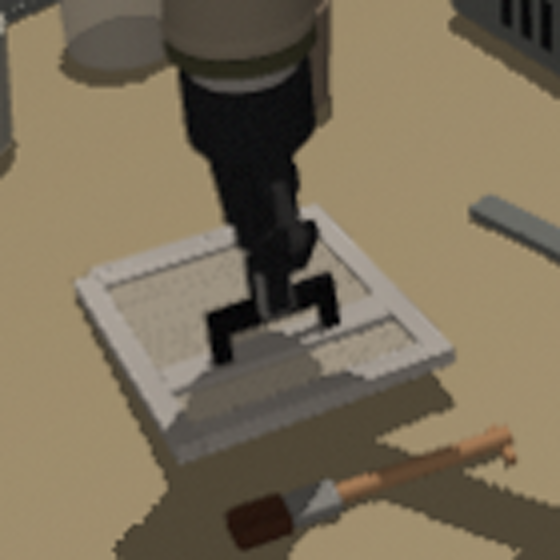

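The picture shows the filter tilted, tongue end down on the table at about (200,245) and catch end raised with a shadow under it, held by the bar top. I'll lift a bit more for extra tilt, firm the grip, and lift clear.

```bash
python3 -m handwheel '[[0,0,-0.002,0],[0,0,-0.002,0],[0,0,-0.002,0],[0,0,-0.002,0],[0,0,0,0]]' 0.0106
python3 -m handwheel '[[0,0,0,0],[0,0,0,0]]' 0.0100
python3 -m handwheel '[[0,0,-0.005,0],[0,0,-0.01,0],[0,0,-0.01,0],[0,0,-0.01,0],[0,0,0,0],[0,0,0,0]]'
python3 - <<'E'
from h import *
for n in("side","top"):
    im=r.snapshot(n)[:,:,::-1]; cv2.imwrite(f"pics/g{n}.png",im)
a=cv2.imread("pics/gside.png")[170:310,140:280];b=cv2.imread("pics/gtop.png")[140:280,120:260]
cv2.imwrite("pics/g.png",np.hstack([cv2.resize(x,(400,400),interpolation=cv2.INTER_CUBIC) for x in (a,b)]))
E
```

```text
time: 9.4
tool_pos: [486.6, 227.6, 66.8]
tcp_rot: [180.0, -0.0, 71.0]
ft_force: [-0.5, 1.1, -2.1]
finger_gap: 10.5
grip_force: 6.8
time: 9.6
tool_pos: [486.2, 227.4, 66.2]
tcp_rot: [-180.0, 0.0, 71.0]
ft_force: [-0.9, -0.8, -2.4]
finger_gap: 10.2
grip_force: 11.9
time: 10.2
tool_pos: [486.8, 227.6, 102.0]
tcp_rot: [179.9, -0.0, 71.0]
ft_force: [0.2, -0.2, -2.9]
finger_gap: 10.0
grip_force: 11.7
```

View pics/g.png

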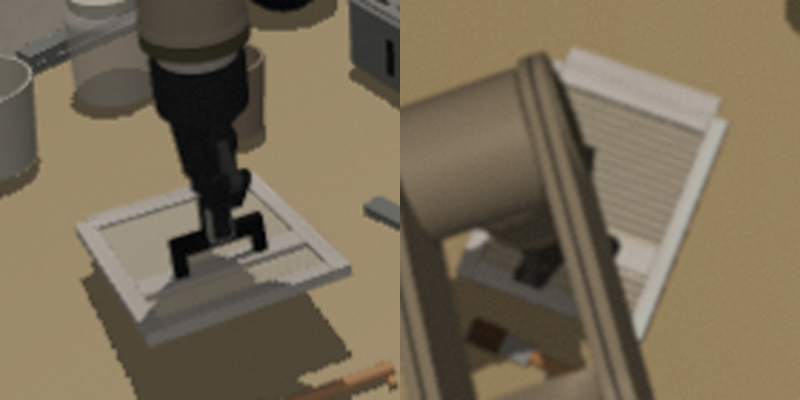

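Held in the air with 2.9 N on the wrist and the catch end high. The side half shows frame corners at (262,180) front and (350,268) rear. The top half shows the same corners at (725,122) and (638,335). I'll triangulate them to get the tilt.

Run:
```python
from h import *
np.set_printoptions(precision=1,suppress=True)
k=140/400
S=lambda x,y:((x+.5)*k-.5+140,(y+.5)*k-.5+170); T=lambda x,y:((x-400+.5)*k-.5+120,(y+.5)*k-.5+140)
P,e=two(T(725,122),S(262,180));Q,e2=two(T(638,335),S(350,268))
d=P-Q;print(P,e,Q,e2,np.linalg.norm(d),np.degrees(np.arctan2(d[1],d[0])),"tilt",np.arcsin(-d[2]/np.linalg.norm(d)))
s=r.sense();print(s['tool_pos'],s['joint_pos'].round(1))
u=np.array([np.cos(np.radians(-9.4)),np.sin(np.radians(-9.4))]);v=np.array([-u[1],u[0]]);O=np.array([533.4,-270.1])
print("pan frame of bar if tip at x=112,tilt .16:")
th=.16;print((O+u*(112-170*np.cos(th)-38*np.sin(th)*-1)).round(1))
```

```text
[590.7  96.7  44.9] 11.993173981498163 [393.1 169.2  80.4] 3.952182358102865 213.37968530390341 -20.139752283746716 tilt 0.16690374971889163
[486.1 227.4 100.9] [ 19.6   3.6 103.4  -0.   73.   38.6]
pan frame of bar if tip at x=112,tilt .16:
[ 484.3 -262. ]
```

The tilt measures 0.167 rad, which agrees with the geometry (28/170) and is inside the 0.12–0.3 window. Next I carry it, gently, above the seat.

```bash
python3 -m handwheel '[[0,0,-0.01,0],[0,0,-0.02,0],[0,0,-0.02,0],[-0.005,0.0016,-0.02,0],[-0.01,0.0033,-0.02,0],[-0.015,0.005,-0.01,0],[-0.02,0.0066,0,0],[-0.025,0.0083,0,0],[-0.025,0.0083,0,0],[-0.025,0.0083,0,0]]'
python3 -m handwheel '[[-0.025,0.0083,0,0],[-0.025,0.0083,0,0],[-0.025,0.0083,0,0],[-0.025,0.0083,0,0],[-0.025,0.0083,0,0],[-0.025,0.0083,0,0],[-0.025,0.0083,0,0],[-0.025,0.0083,0,0],[-0.025,0.0083,0,0],[-0.025,0.0083,0,0]]'
python3 -m handwheel '[[-0.025,0.0083,0,0],[-0.02,0.0066,0,0],[-0.015,0.005,0,0],[-0.01,0.003,0,0],[-0.005,0.001,0,-1.5],[0,0,0,-2.5],[0,0,0,-2.5],[0,0,0,-2],[0,0,0,-1.1],[0,0,0,0]]'
python3 - <<'E'
from h import *
print(tool((483.4,-261.8,175),80.6))
E
```

```text
time: 11.3
tool_pos: [484.2, 94.2, 201.0]
tcp_rot: [-180.0, 0.0, 71.0]
ft_force: [0.4, 0.1, -2.5]
finger_gap: 10.2
grip_force: 11.4
time: 12.3
tool_pos: [480.9, -169.2, 200.9]
tcp_rot: [-180.0, 0.0, 71.0]
ft_force: [0.2, -0.1, -2.5]
finger_gap: 10.2
grip_force: 11.6
time: 13.3
tool_pos: [479.9, -246.1, 201.2]
tcp_rot: [-180.0, -0.0, 80.6]
ft_force: [0.9, 0.2, -2.1]
finger_gap: 9.9
grip_force: 11.6
(array([-15. ,   6. ,  26.2]), np.float64(0.0))
```

```bash
python3 -m handwheel '[[-0.005,0.001,0.005,0],[-0.005,0.002,0.008,0],[-0.005,0.001,0.005,0],[0,0,0,0],[0,0,0,0]]'
python3 - <<'E'
from h import *
im=r.snapshot("top")[:,:,::-1]; cv2.imwrite("pics/htop.png",im); cv2.imwrite("pics/hside.png",r.snapshot("side")[:,:,::-1])
cv2.imwrite("pics/h.png",cv2.resize(im[110:285,300:440],None,fx=3.4,fy=3.4,interpolation=cv2.INTER_CUBIC))
E
```

```text
time: 13.8
tool_pos: [481.1, -261.8, 182.8]
tcp_rot: [-179.9, -0.0, 80.5]
ft_force: [1.2, 0.2, -2.1]
finger_gap: 10.1
grip_force: 11.5
```

View pics/h.png

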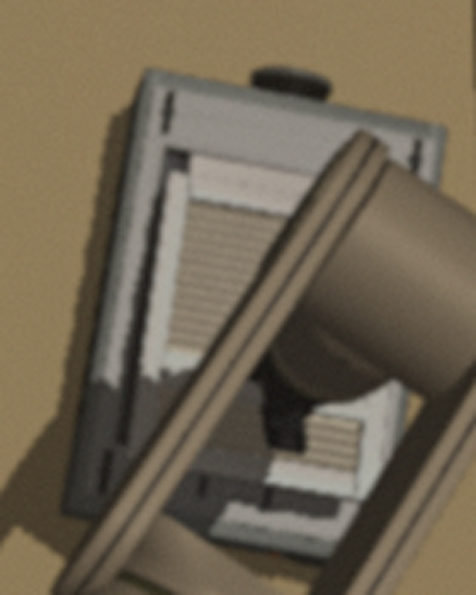

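The picture shows the filter over the seat. The frame's front-left corner is at (170,168), its left edge runs down to about (137,370), and the tongue's far-left corner is at about (191,154). I'll convert these to pan coordinates.

Run:
```python
from h import *
np.set_printoptions(precision=1,suppress=True)
k=1/3.4;T=lambda x,y:((x+.5)*k-.5+300,(y+.5)*k-.5+110)
u=np.array([np.cos(np.radians(-9.4)),np.sin(np.radians(-9.4))]);v=np.array([-u[1],u[0]]);O=np.array([533.4,-270.1])
def pan(p): return np.array([(p[:2]-O)@u,(p[:2]-O)@v])
for nm,px,z in(("front-left",(170,168),132.3),("left edge low",(137,370),150),("tongue tip left",(191,154),123)):
    print(nm,pan(plane("top",[T(*px)],z)[0]))
t=r.sense()['tool_pos'];print("tcp",pan(t),"expect FL x",pan(t)[0]+143.6,"tip x",pan(t)[0]+161.7)
# re-measure seat left edges in this image: lip edge left corner & left wall
print("lip-left",pan(plane("top",[T(165,150)],97)[0]),"expect (119.5,92.5)")
```

```text
front-left [94.7 90.6]
left edge low [-60.7  92.4]
tongue tip left [110.7  75.9]
tcp [-52.6  -0.3] expect FL x 91.04191825590294 tip x 109.14191825590294
lip-left [117.3  93.2] expect (119.5,92.5)
```

Lateral error is under 1 mm, the yaw is good and the tip is about 7 mm short of the lip. Now I lower gently, feeling for the ledge.

```bash
python3 -m handwheel '[[-0.0007,0,0.004,0],[0,0,0.006,0],[0,0,0.006,0],[0,0,0.005,0],[0,0,0.003,0],[0,0,0,0]]'
python3 -m handwheel '[[0,0,0.001,0],[0,0,0.001,0],[0,0,0,0]]'
python3 -m handwheel '[[0,0,0.001,0],[0,0,0.001,0],[0,0,0,0]]'
```

```text
time: 14.5
tool_pos: [480.9, -262.1, 158.4]
tcp_rot: [-179.9, -0.0, 80.6]
ft_force: [-0.3, -0.2, -3.2]
finger_gap: 10.1
grip_force: 11.8
time: 14.8
tool_pos: [481.4, -262.5, 157.4]
tcp_rot: [180.0, 0.0, 80.6]
ft_force: [0.5, 0.2, -2.5]
finger_gap: 10.3
grip_force: 11.7
time: 15.1
tool_pos: [481.2, -262.4, 155.1]
tcp_rot: [-180.0, -0.0, 80.6]
ft_force: [-1.3, 0.1, -2.6]
finger_gap: 10.2
grip_force: 11.7
```

```bash
for i in 1 2 3; do python3 -m handwheel '[[0,0,0.001,0],[0,0,0.001,0],[0,0,0,0],[0,0,0,0]]' | grep -E "pos|ft|grip" ; done
```

```text
tool_pos: [481.3, -262.4, 153.2]
ft_force: [-0.1, 0.7, -2.1]
grip_force: 11.6
tool_pos: [481.3, -262.4, 151.2]
ft_force: [-0.6, 0.0, -2.4]
grip_force: 11.6
tool_pos: [481.3, -262.4, 149.2]
ft_force: [-0.1, -0.5, -2.1]
grip_force: 11.6
```

```bash
for i in 1 2 3 4; do python3 -m handwheel '[[0,0,0.001,0],[0,0,0,0]]' | grep -E "pos|ft|grip" ; done
```

```text
tool_pos: [481.3, -262.4, 148.1]
ft_force: [-0.3, 0.4, -1.9]
grip_force: 11.7
tool_pos: [481.3, -262.4, 147.1]
ft_force: [0.2, 0.3, -2.4]
grip_force: 11.1
tool_pos: [481.3, -262.4, 146.2]
ft_force: [0.4, 0.0, -2.4]
grip_force: 10.5
tool_pos: [481.4, -262.5, 145.4]
ft_force: [0.2, -0.4, -2.1]
grip_force: 10.1
```

The grip force began falling at TCP z≈147.5, so the tip is on the ledge about where predicted. I'll ease up 1 mm and slide forward under the lip, feeling as I go.

```bash
python3 -m handwheel '[[0,0,-0.001,0],[0,0.001,0,0],[0,0.002,0,0],[0,0.002,0,0],[0,0,0,0]]' | grep -E "pos|ft|grip"
for i in 1 2 3 4; do python3 -m handwheel '[[0,0.001,0,0],[0,0.001,0,0],[0,0,0,0]]' | grep -E "pos|ft|grip" ; done
```

```text
tool_pos: [486.6, -263.3, 146.3]
ft_force: [-1.0, -1.3, -2.3]
grip_force: 10.7
tool_pos: [488.4, -263.6, 146.3]
ft_force: [-0.2, 0.2, -2.5]
grip_force: 10.7
tool_pos: [490.3, -263.9, 146.3]
ft_force: [0.1, -0.3, -2.7]
grip_force: 10.7
tool_pos: [492.3, -264.3, 146.3]
ft_force: [-0.4, 0.6, -3.0]
grip_force: 10.7
tool_pos: [494.3, -264.6, 146.3]
ft_force: [-0.1, 0.1, -2.3]
grip_force: 10.7
```

```bash
for i in 1 2 3 4 5 6; do python3 -m handwheel '[[0,0.001,0,0],[0,0,0,0]]' | grep -E "pos|ft|grip" ; done
```

```text
tool_pos: [495.2, -264.8, 146.3]
ft_force: [-0.1, -0.8, -2.8]
grip_force: 10.7
tool_pos: [496.2, -264.9, 146.3]
ft_force: [-0.1, -0.1, -2.7]
grip_force: 10.7
tool_pos: [497.2, -265.1, 146.3]
ft_force: [-0.3, -0.5, -2.1]
grip_force: 10.7
tool_pos: [498.2, -265.2, 146.3]
ft_force: [0.6, 0.2, -2.8]
grip_force: 10.7
tool_pos: [499.2, -265.4, 146.3]
ft_force: [0.6, -0.3, -2.0]
grip_force: 10.7
tool_pos: [500.1, -265.5, 146.3]
ft_force: [0.0, 0.5, -1.2]
grip_force: 10.7
```

```bash
for i in 1 2 3 4 5; do python3 -m handwheel '[[0,0.001,0,0],[0,0,0,0]]' | grep -E "pos|ft|grip" ; done
python3 - <<'E'
from h import *
im=r.snapshot("top")[:,:,::-1]; cv2.imwrite("pics/itop.png",im); b=r.snapshot("side")[:,:,::-1];cv2.imwrite("pics/iside.png",b)
cv2.imwrite("pics/i.png",np.hstack([cv2.resize(x,None,fx=3.3,fy=3.3,interpolation=cv2.INTER_CUBIC) for x in (im[110:285,310:430],b[100:275,250:370])]))
E
```

```text
tool_pos: [500.5, -265.3, 146.0]
ft_force: [-3.6, 2.4, -0.7]
grip_force: 10.5
tool_pos: [500.7, -265.0, 145.6]
ft_force: [-7.5, 4.1, 0.5]
grip_force: 10.3
tool_pos: [500.8, -264.8, 145.3]
ft_force: [-12.5, 6.2, 2.3]
grip_force: 10.4
tool_pos: [500.8, -264.6, 144.9]
ft_force: [-15.1, 7.6, 4.4]
grip_force: 10.7
tool_pos: [500.8, -264.4, 144.5]
ft_force: [-20.0, 7.9, 4.9]
grip_force: 11.4
```

View pics/i.png

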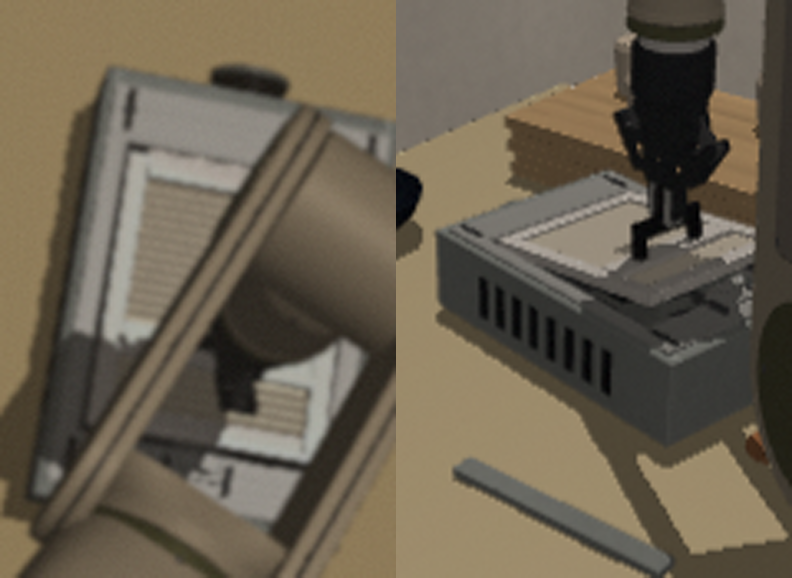

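The picture shows the tongue gone under the lip with the frame's front edge right at it (left half at (240,170)), and the catch end still raised (right half at (650,300)). The wall was felt at about x=500.4. Pushing reached 21 N, so I'm backing off at once and then swinging the handle end down along its arc.

```bash
python3 -m handwheel '[[0,-0.002,0,0],[0,-0.002,0,0],[0,-0.0003,0,0],[0,0,0,0]]' | grep -E "pos|ft|grip"
for i in 1 2 3 4; do python3 -m handwheel '[[0,-0.0004,0.001,0],[0,-0.0003,0.001,0],[0,0,0,0]]' | grep -E "pos|ft|grip" ; done
```

```text
tool_pos: [500.5, -265.5, 146.2]
ft_force: [-4.0, 2.4, -2.0]
grip_force: 11.3
tool_pos: [499.8, -265.3, 144.0]
ft_force: [-5.0, 2.8, -0.9]
grip_force: 9.8
tool_pos: [499.1, -265.3, 142.1]
ft_force: [-4.4, 1.9, -1.5]
grip_force: 8.8
tool_pos: [498.4, -265.1, 140.1]
ft_force: [-4.7, 2.2, -0.6]
grip_force: 7.7
tool_pos: [497.9, -265.1, 138.4]
ft_force: [-4.4, 2.1, -1.0]
grip_force: 7.1
```

```bash
for i in 1 2 3 4; do python3 -m handwheel '[[0,-0.0004,0.001,0],[0,0,0,0]]' | grep -E "pos|ft|grip" ; done
```

```text
tool_pos: [497.8, -265.1, 138.0]
ft_force: [-5.7, 3.1, 2.9]
grip_force: 7.5
tool_pos: [497.7, -265.1, 137.6]
ft_force: [-6.2, 5.2, 7.0]
grip_force: 7.8
tool_pos: [497.5, -265.1, 137.0]
ft_force: [-6.3, 5.4, 7.8]
grip_force: 7.6
tool_pos: [497.3, -265.1, 136.1]
ft_force: [-5.7, 5.3, 9.3]
grip_force: 7.3
```

Contact with the catch came at TCP z≈138, as predicted. I'll let go, rise, close the fingers, and press on the bar from above.

```bash
python3 -m handwheel '[[0,-0.0005,-0.002,0],[0,0,0,0]]' | grep -E "pos|ft|grip"
python3 -m handwheel '[[0,0,0,0],[0,0,-0.005,0],[0,0,-0.01,0],[0,0,-0.01,0],[0,0,0,0]]' 0.02 20 | grep -E "pos|ft|gap"
python3 -m handwheel '[[0,0,0,0],[0,0,0,0],[0,0,0,0]]' 0 20 | grep -E "pos|ft|gap"
python3 - <<'E'
from h import *
cv2.imwrite("pics/jside.png",r.snapshot("side")[:,:,::-1]);im=cv2.imread("pics/jside.png")
cv2.imwrite("pics/j.png",cv2.resize(im[110:250,240:380],None,fx=4,fy=4,interpolation=cv2.INTER_CUBIC))
E
```

```text
tool_pos: [497.2, -265.3, 137.3]
ft_force: [4.1, 0.2, -0.2]
grip_force: 7.3
tool_pos: [497.1, -265.7, 164.1]
ft_force: [0.2, -0.4, -0.1]
finger_gap: 20.0
tool_pos: [495.6, -264.7, 160.8]
ft_force: [0.2, 0.9, -0.8]
finger_gap: -0.1
```

View pics/j.png

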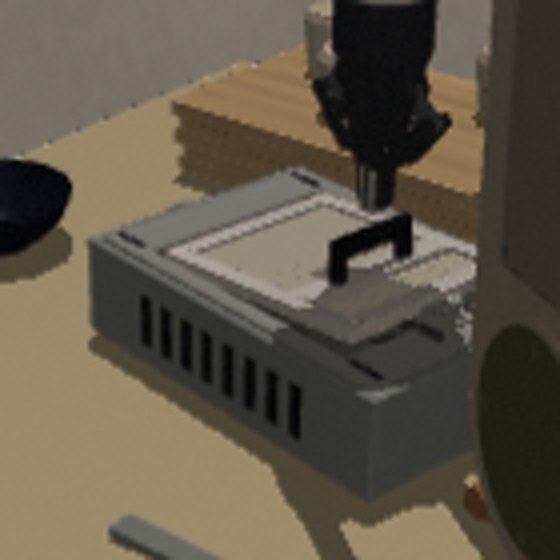

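The picture shows the filter hooked and resting tilted on the catch (rear edge at about (380,335)), with the closed fingertips above the bar at (375,205). Now I press down.

```bash
python3 -m handwheel '[[0,0.001,0.004,0],[0,0,0.005,0],[0,0,0,0]]' | grep -E "pos|ft"
for i in 1 2 3 4 5 6; do python3 -m handwheel '[[0,-0.0001,0.001,0],[0,0,0,0]]' | grep -E "pos|ft" ; done
```

```text
tool_pos: [496.3, -264.6, 150.9]
ft_force: [0.3, -0.2, -0.3]
tool_pos: [496.7, -264.9, 151.1]
ft_force: [-0.2, 0.0, -0.3]
tool_pos: [496.7, -265.0, 150.3]
ft_force: [0.5, -0.5, 0.5]
tool_pos: [496.5, -264.9, 149.2]
ft_force: [0.4, 0.6, 0.4]
tool_pos: [496.4, -264.9, 148.1]
ft_force: [-0.4, 0.5, -0.1]
tool_pos: [496.3, -264.9, 147.1]
ft_force: [-0.6, 0.2, 0.1]
tool_pos: [496.4, -265.0, 146.3]
ft_force: [1.0, -0.5, 0.7]
```

```bash
for i in 1 2 3 4 5; do python3 -m handwheel '[[0,-0.0002,0.001,0],[0,0,0,0]]' | grep -E "pos|ft" ; done
```

```text
tool_pos: [496.4, -265.0, 146.0]
ft_force: [-0.8, 1.5, 4.7]
tool_pos: [496.3, -265.0, 145.5]
ft_force: [-2.0, 1.8, 7.7]
tool_pos: [496.1, -264.9, 144.6]
ft_force: [-2.7, 2.8, 7.1]
tool_pos: [495.8, -264.8, 143.7]
ft_force: [-3.6, 2.4, 9.6]
tool_pos: [495.6, -264.8, 142.8]
ft_force: [-4.3, 3.8, 11.1]
```

```bash
for i in 1 2 3; do python3 -m handwheel '[[0.0002,-0.0006,0.001,0],[0,0,0,0]]' | grep -E "pos|ft" ; done
```

```text
tool_pos: [495.2, -264.7, 141.1]
ft_force: [-0.0, 0.9, 3.6]
tool_pos: [494.5, -264.2, 139.3]
ft_force: [1.8, -0.5, 1.5]
tool_pos: [493.7, -263.9, 138.1]
ft_force: [0.6, 0.0, 2.0]
```

```bash
for i in 1 2 3 4; do python3 -m handwheel '[[-0.0001,-0.0001,0.001,0],[0,0,0,0]]' | grep -E "pos|ft" ; done
```

```text
tool_pos: [493.4, -263.8, 137.1]
ft_force: [1.8, 1.1, 1.7]
tool_pos: [493.1, -263.8, 136.0]
ft_force: [0.8, 1.7, 1.5]
tool_pos: [492.9, -263.9, 134.9]
ft_force: [-0.7, 2.7, 1.9]
tool_pos: [492.9, -264.1, 134.0]
ft_force: [-0.5, 1.3, 1.4]
```

```bash
for i in 1 2 3 4; do python3 -m handwheel '[[0,0,0.001,0],[0,0,0,0]]' | grep -E "pos|ft" ; done
```

```text
tool_pos: [493.0, -264.3, 132.8]
ft_force: [0.2, 0.2, -0.9]
tool_pos: [493.2, -264.3, 132.2]
ft_force: [0.1, 0.3, -0.3]
tool_pos: [493.3, -264.4, 132.1]
ft_force: [-1.9, 1.9, 5.4]
tool_pos: [493.3, -264.4, 132.0]
ft_force: [-5.0, 3.8, 13.8]
```

The filter bottomed at 132.1 mm, exactly seated bar height (85+47), after the force dropped away as with a snap. I've already viewed 12 pictures, over the limit of 10, so I'll check the catch by a gentle tug instead.

```bash
python3 -m handwheel '[[0,0,-0.005,0],[0,0,-0.01,0],[0,0,0,0],[0,0,0,0]]' 0.022 20 | grep -E "pos|ft|gap"
python3 -m handwheel '[[0,0,0.01,0],[0,0,0.01,0],[0,0,0.003,0],[0,0,0,0]]' | grep -E "pos|ft"
python3 -m handwheel '[[0,0,0,0],[0,0,0,0],[0,0,0,0]]' 0.006 20 | grep -E "pos|ft|gap|grip"
```

```text
tool_pos: [493.5, -264.4, 145.7]
ft_force: [-0.0, -0.6, -0.2]
finger_gap: 21.8
tool_pos: [492.2, -263.6, 120.5]
ft_force: [0.1, -0.1, 0.9]
tool_pos: [493.2, -264.2, 122.3]
ft_force: [0.6, -0.5, -2.5]
finger_gap: 9.0
grip_force: 24.3
```

```bash
for i in 1 2 3 4 5; do python3 -m handwheel '[[0,0,-0.0007,0],[0,0,0,0]]' | grep -E "pos|ft" ; done
```

```text
tool_pos: [493.1, -264.2, 123.0]
ft_force: [0.7, -0.5, -1.9]
tool_pos: [493.0, -264.1, 123.5]
ft_force: [-0.7, 0.2, -4.3]
tool_pos: [492.8, -264.0, 124.0]
ft_force: [-0.7, -0.8, -5.1]
tool_pos: [492.7, -264.0, 124.3]
ft_force: [-1.1, -0.4, -10.7]
tool_pos: [492.7, -264.0, 124.4]
ft_force: [3.7, -4.7, -20.4]
```

It holds against more than 10 N after about 2 mm of rise, so the catch is over the frame. I'll lower it back, let go, press once lightly, and retreat.

```bash
python3 -m handwheel '[[0,0,0.002,0],[0,0,0.0015,0],[0,0,0,0]]' | grep -E "pos|ft"
python3 -m handwheel '[[0,0,0,0],[0,0,0,0],[0,0,-0.01,0],[0,0,-0.014,0],[0,0,0,0],[0,0,0,0]]' 0.022 20 | grep -E "pos|ft|gap"
python3 -m handwheel '[[0,0,0,0],[0,0,0,0],[0,0,0.006,0],[0,0,0,0]]' 0 20 | grep -E "pos|ft|gap"
```

```text
tool_pos: [493.7, -264.4, 123.4]
ft_force: [-1.4, 1.1, -3.7]
tool_pos: [493.9, -264.7, 147.7]
ft_force: [-0.0, 0.4, -1.0]
finger_gap: 21.7
tool_pos: [492.5, -263.7, 138.7]
ft_force: [-0.1, -0.6, -0.2]
finger_gap: 0.0
```

```bash
python3 -m handwheel '[[0,0,0.003,0],[0,0,0.001,0],[0,0,0,0],[0,0,0,0]]' | grep -E "pos|ft"
for i in 1 2 3 4; do python3 -m handwheel '[[0,0,0.0008,0],[0,0,0,0]]' | grep -E "pos|ft"; done
```

```text
tool_pos: [493.2, -264.2, 136.3]
ft_force: [-0.2, -0.1, -0.0]
tool_pos: [493.2, -264.2, 135.5]
ft_force: [-0.4, 0.5, -1.4]
tool_pos: [493.1, -264.2, 134.6]
ft_force: [0.4, -0.2, -0.7]
tool_pos: [493.1, -264.2, 133.8]
ft_force: [0.8, -0.2, -0.2]
tool_pos: [493.1, -264.2, 132.9]
ft_force: [-1.2, 0.1, -0.5]
```

```bash
python3 -m handwheel '[[0,0,0.0008,0],[0,0,0.0007,0],[0,0,0,0]]' | grep -E "pos|ft"
python3 -m handwheel '[[0,0,-0.005,0],[0,0,-0.02,0],[0,0,-0.03,0],[0,0,-0.03,0],[0,0,-0.02,0],[0,0,0,0],[0,0,0,0],[0,0,0,0]]'
```

```text
tool_pos: [493.3, -264.2, 132.1]
ft_force: [-1.3, 2.0, 5.1]
time: 34.95
tool_pos: [492.6, -263.8, 235.0]
tcp_rot: [-179.9, -0.1, 80.6]
ft_force: [0.0, 0.5, -0.9]
finger_gap: 0.4
grip_force: 0.0
```

```bash
python3 -c "
from bench import r
print(r.hand_in())"
```

```text
the job is handed in; nothing more can be done
None
```

The filter is back in its seat, hooked under the lip while tilted, then pressed flat and released, with the job handed in at about 35 s; the catch held an upward tug of up to about 20 N, pushing the tongue home reached about 21 N (under the 30 N bend limit), the filter slipped about 25 mm onto the table early on, and I viewed 12 pictures against the limit of 10.

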